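# Put the grinding arbors back in their own pots

## Task

The deburring arbors have gone back into the tool rack in each other's pots: put every arbor into the pot whose collar has the colour of its grinding stone, using the spare black pot for parking on the way and leaving it empty at the end. The stones are brittle, so keep the arbors upright, lower each one in until its flange sits on the pot, and never drop one; leave the tea mug standing where it is.

Things in the scene. Friction and masses are not known exactly. Their poses are not given: they have to be found in the camera images.
- white_arbor: Arbor with the white grinding stone, 0.35 to 0.6 kg, round, upright. Origin: centre of its steel flange's underside (seating face); z up the axis. Above: flange 54 mm wide to 10 mm; dark collet nut 40 mm wide to 46 mm (grip here, from above, any yaw, about 33 mm up); stone: plain cylinder, top 68 mm up. Below: taper, 32 mm wide narrowing to 19 mm at 48 mm down, stud 13 mm wide to 60 mm down.
- green_arbor: Arbor with the green grinding stone, 0.35 to 0.6 kg, round, upright. Origin: centre of its steel flange's underside (seating face); z up the axis. Above: flange 54 mm wide to 10 mm; dark collet nut 40 mm wide to 46 mm (grip here, from above, any yaw, about 33 mm up); stone: cone, top 70 mm up. Below: taper, 32 mm wide narrowing to 19 mm at 48 mm down, stud 13 mm wide to 60 mm down.
- red_arbor: Arbor with the red grinding stone, 0.35 to 0.6 kg, round, upright. Origin: centre of its steel flange's underside (seating face); z up the axis. Above: flange 54 mm wide to 10 mm; dark collet nut 40 mm wide to 46 mm (grip here, from above, any yaw, about 33 mm up); stone: rounded knob, top 69 mm up. Below: taper, 32 mm wide narrowing to 19 mm at 48 mm down, stud 13 mm wide to 60 mm down.
- blue_arbor: Arbor with the blue grinding stone, 0.35 to 0.6 kg, round, upright. Origin: centre of its steel flange's underside (seating face); z up the axis. Above: flange 54 mm wide to 10 mm; dark collet nut 40 mm wide to 46 mm (grip here, from above, any yaw, about 33 mm up); stone: widens upwards, top 67 mm up. Below: taper, 32 mm wide narrowing to 19 mm at 48 mm down, stud 13 mm wide to 60 mm down.
- white_pot: Fixed rack pot with the white collar, home of the white arbor. Origin: centre of the collar's upper face (seat), 78 mm above the bench; z up. Collar 82 mm wide, round mouth 45 mm wide, sleeve 64 mm deep narrowing to 37 mm: 6 mm side play for a seated arbor, whose origin then lies on this origin.
- green_pot: Fixed rack pot with the green collar, home of the green arbor. Origin: centre of the collar's upper face (seat), 78 mm above the bench; z up. Collar 82 mm wide, round mouth 45 mm wide, sleeve 64 mm deep narrowing to 37 mm: 6 mm side play for a seated arbor, whose origin then lies on this origin.
- red_pot: Fixed rack pot with the red collar, home of the red arbor. Origin: centre of the collar's upper face (seat), 78 mm above the bench; z up. Collar 82 mm wide, round mouth 45 mm wide, sleeve 64 mm deep narrowing to 37 mm: 6 mm side play for a seated arbor, whose origin then lies on this origin.
- blue_pot: Fixed rack pot with the blue collar, home of the blue arbor. Origin: centre of the collar's upper face (seat), 78 mm above the bench; z up. Collar 82 mm wide, round mouth 45 mm wide, sleeve 64 mm deep narrowing to 37 mm: 6 mm side play for a seated arbor, whose origin then lies on this origin.
- spare_pot: Fixed rack pot with a black collar, empty at the start; same size and origin as the others. The five pots stand in one row, in any order, 110 mm apart, in a grey sheet-steel rack 600 mm long, 120 mm wide, its deck 72 mm above the bench, the row within 0.2 rad of the y axis.
- mug: White tea mug, 82 mm high, 71 mm across and a handle, standing on the bench to the right of the rack. Origin: centre of its foot; z up.

How it is judged:
By the outcome, as a careful person would: the job done as asked, in the order asked, and still so for the second after the job is handed in, with the robot touching nothing.
It also fails if it takes over 115 s, if anything falls off the work surface, if the arm or the gripper's body presses on something with over 40 N, if the wrist force passes 120 N, or if a joint passes its speed limit or range.

## Robot

A 6-joint arm with a two-finger parallel gripper is mounted at the origin on a cart in front of the work surface, level with it; the furniture and walls round the work are solid. World frame = base frame: x ahead of the robot, y to its left, z up, the work surface at z = 0. Lengths are in m, angles in degrees, forces in N, time in s.
With the tool pointing down it reaches from about 0.375 to 0.9 m from the base axis. Payload 3.1 kg.
Tool frame: the origin (TCP) lies on the centre line of the jaws, within the pads' length; the fingertips stand 25 mm ahead of it and the grasp point (between the pads) lies 6 mm ahead of it; z points along the fingers, y is the line along which they close (so a half turn about z gives the same grasp; the last joint's range is limited). The gripper opens to 87 mm and grips with 3 to 60 N. Pads are 19 mm wide; open, the fingers measure 117 mm over their backs; the gripper's body (75 mm by 190 mm) begins 51 mm behind the grasp point.
Start: joints at [66.893, 30.224, 82.088, -0, 67.689, -10.227], TCP at [0.139, 0.609, 0.248] pointing down, gripper open.
Joint ranges: [-176.69, 176.69], [-43.24, 126.21], [12.49, 139.97], [-82, 262], [0, 151.66], [-163.58, 163.58]. Speed limits (degrees/s): [159.86, 159.86, 180, 180, 180, 180].

## Interface

Orientations are given as a 3x3 rotation matrix whose columns are the frame's x, y, z axes.
In Python, from rig import * gives the robot as it stands.
- The arm moves only by the tool step_arm, never from a script. Its argument "steps" is a list of rows, each a list of 7 numbers: the shift along the tool's x, y, z normalised to -1 to 1, where 1 is 0.3 m, then the turn, a rotation vector about the tool's x, y, z normalised to -1 to 1, where 1 is 45 degrees, then the gripper's target within -1 to 1 (shut at 1, half-way at 0, fully open at -1). A call has 1 to 8 rows; each row is the pose to reach, as a shift and turn from the pose commanded when the call began, along the tool's axes at that moment; what a row does not reach only later rows make up. A row lasts 1/12 s, in which the tool goes at most 41.7 mm and 7.16 degrees, less where a joint would pass 70% of its speed; a pose out of reach is approached as far as the arm can. A call with a number of a shift or a turn outside -1 to 1 is refused whole. A call with a gripper value outside its range is refused whole. The fingers move at their own pace and stop on an object; the grip force is fixed at half the most. Time passes only in rows, so rows that repeat a pose let the fingers close. It gives the time, the measured TCP pose, the force, the opening and the grip force at its end, in the units of the state.
- read_state(): the state, without advancing time (a new reading comes with each control period).
- capture(name): name is "scene" or "top"; returns a dict with "image" (420x560x3 uint8, red, green, blue), "vertical_fov" (degrees; the focal length in pixels is half the picture's height over the tangent of half this angle, whatever the lens; pixels are square), "cx", "cy" (the principal point, pixels), "world_from_camera" (4x4, takes a point from camera to world coordinates). Camera axes: x right, y down, z forward; pixel columns grow to the right and rows downward; lengths in m; the calibration is good to about 2 mm. A picture is of the moment at which its call begins. There is no depth.
- hand_in(): hands the job in; it is judged then, once.
The state is a dict: "time_s": time; "joint_positions": joint angles; "qvel": joint speeds; "tau": joint torques, N m; "position": TCP position; "tcp_rot": TCP orientation; "force": force on the tool from outside, world axes, zero at the start; "moment": the same for the moment, N m; "opening": opening from 0.0 (shut) to 1.0 (fully open); "grasp_force": force on a finger pad.
Only numpy, scipy, OpenCV 4.12 (cv2) and the standard library are available. Lean on these libraries where they do the work, as an engineer would, in place of code of your own. Each camera call takes 0.05 s, during which the arm holds its last target. There are 200 camera calls.

## Working session

There is one attempt and no reset: what is moved stays moved. The work goes in short steps, Python scripts to look and compute and a tool call to move; the robot and the scene stay as the last step left them, time stands still between calls to the robot, and variables do not carry over. Pictures are saved under pics/ and viewed, at most 14 in all, crops included, and the job is handed in when it is done.

Besides the shell and the picture viewer there is one more tool, called after "Request:" as name([rows], argument=value, ...), one row to a line, values as JSON. step_arm: Moves the arm, as the interface text tells. Scaled input: -1 to 1 covers 0.3 m each way for a shift and 45 degrees each way for a turn. Its arguments: {"type":"object","properties":{"steps":{"type":"array"}},"required":["steps"]}

```bash
ls; mkdir -p pics; python3 - <<'E'
from rig import *
import cv2
for n in("scene","top"):
    c=capture(n); cv2.imwrite(f"pics/{n}0.png",c["image"][:,:,::-1])
    print(n,c["vertical_fov"],c["cx"],c["cy"],c["world_from_camera"].round(4).tolist() if hasattr(c["world_from_camera"],'round') else c["world_from_camera"], [k for k in c])
s=read_state();print(s)
E
```

```text
pics
scene 42.03124150784594 273.6675160176989 203.67408024315446 [[-0.9891, -0.1122, 0.0949, 0.4219], [-0.1469, 0.7731, -0.6171, 0.9188], [-0.0041, -0.6243, -0.7812, 1.3873], [0.0, 0.0, 0.0, 1.0]] ['image', 'vertical_fov', 'cx', 'cy', 'world_from_camera']
top 44.58427725722317 286.1514176012661 217.27236621785698 [[-0.0218, -0.9944, 0.1038, 0.4192], [-0.9998, 0.0218, -0.0013, -0.1053], [-0.001, -0.1038, -0.9946, 1.4561], [0.0, 0.0, 0.0, 1.0]] ['image', 'vertical_fov', 'cx', 'cy', 'world_from_camera']
{'time_s': 0.1, 'joint_positions': array([ 6.68922535e+01,  3.02724668e+01,  8.21488535e+01, -1.58704726e-04,
        6.76907798e+01, -1.02274794e+01]), 'qvel': array([ 0.05599862, -0.10077181, -0.23352496, -0.11079868,  0.15261208,
        0.10208281]), 'tau': array([-2.16767953e-04, -4.40986204e+01, -1.77151090e+01,  6.34800363e-02,
        5.34287898e-02, -6.33944524e-05]), 'position': array([0.1390501 , 0.60870478, 0.24668309]), 'tcp_rot': array([[-9.74838128e-01,  2.22912626e-01, -7.65499755e-04],
       [ 2.22913674e-01,  9.74836526e-01, -1.80054643e-03],
       [ 3.44872589e-04, -1.92588167e-03, -9.99998086e-01]]), 'force': array([ 0.18990611, -0.58403466, -0.08035585]), 'moment': array([-0.01663203, -0.0269948 , -0.02025297]), 'grasp_force': 0.0, 'opening': 0.9993764492541775}
```

View pics/scene0.png

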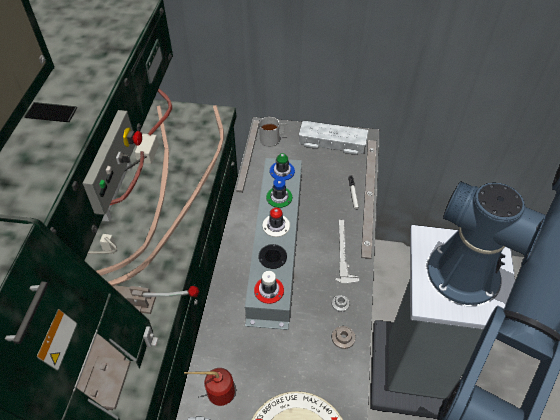

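View pics/top0.png

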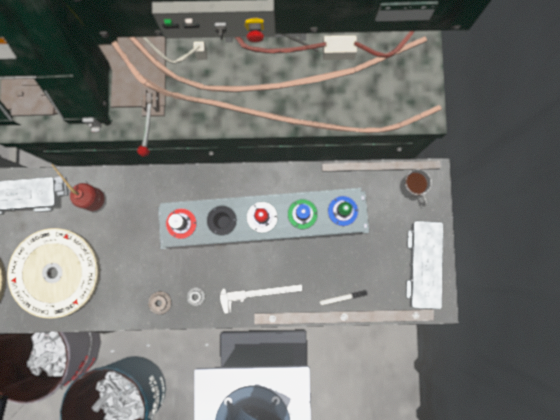

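The top view shows, from +y (left) to −y: the red pot holding the white arbor at (181,222), the empty spare pot at (221,220), the white pot with the red arbor at (262,216), the green pot with the blue arbor at (303,213) and the blue pot with the green arbor at (343,209). The mug is at (417,184). So there are two swaps: white↔red and green↔blue. Next I'll measure the positions with both cameras.

```bash
cat > h.py <<'E'
from rig import *
import numpy as np, cv2
def proj(c,P):
    M=np.linalg.inv(np.array(c["world_from_camera"]));f=c["image"].shape[0]/2/np.tan(np.radians(c["vertical_fov"])/2)
    q=np.c_[P,np.ones(len(P))]@M.T
    return np.c_[c["cx"]+f*q[:,0]/q[:,2],c["cy"]+f*q[:,1]/q[:,2]]
def ray(c,u,v,z):
    M=np.array(c["world_from_camera"]);f=c["image"].shape[0]/2/np.tan(np.radians(c["vertical_fov"])/2)
    d=M[:3,:3]@[(u-c["cx"])/f,(v-c["cy"])/f,1]; o=M[:3,3]
    return o+d*(z-o[2])/d[2]
def blobs(c,box):
    """colour name -> list of (area, hull-ellipse centre) inside box"""
    x0,y0,x1,y1=box; im=c["image"][y0:y1,x0:x1]; h=cv2.cvtColor(im,cv2.COLOR_RGB2HSV).astype(int)
    H,S,V=h[...,0],h[...,1],h[...,2]
    m=dict(red=((H<10)|(H>170))&(S>130)&(V>80),green=(H>45)&(H<85)&(S>100)&(V>40),blue=(H>100)&(H<130)&(S>130)&(V>60),white=(S<25)&(V>190),black=(V<60))
    out={}
    for k,b in m.items():
        n,_,st,ce=cv2.connectedComponentsWithStats(b.astype(np.uint8))
        out[k]=[(int(st[i,4]),st[i,0]+x0,st[i,1]+y0,st[i,2],st[i,3],*(ce[i]+[x0,y0]).round(1)) for i in range(1,n) if st[i,4]>25]
    return out
E
python3 - <<'E'
from h import *
for n,box in(("top",(150,180,380,255)),("scene",(235,140,310,330))):
    c=capture(n)
    for k,L in blobs(c,box).items():
        for b in L:
            u=b[1]+b[3]/2-.5;v=b[2]+b[4]/2-.5
            print(n,k,b[0],tuple(map(int,b[1:5])),"box@.078",ray(c,u,v,.078)[:2].round(4),"cen@.14",ray(c,b[5],b[6],.14)[:2].round(4))
    x0,y0,x1,y1=box
    cv2.imwrite(f"pics/{n}c.png",cv2.resize(c["image"][y0:y1,x0:x1,::-1],None,fx=3,fy=3,interpolation=cv2.INTER_CUBIC))
E
```

```text
top red 217 (167, 209, 29, 29) box@.078 [0.5537 0.1773] cen@.14 [0.5446 0.1574]
top red 100 (255, 209, 13, 13) box@.078 [ 0.5707 -0.0392] cen@.14 [ 0.5639 -0.0419]
top green 248 (288, 200, 29, 29) box@.078 [ 0.571  -0.1502] cen@.14 [ 0.5634 -0.1481]
top green 98 (339, 202, 13, 13) box@.078 [ 0.5848 -0.2671] cen@.14 [ 0.5761 -0.2582]
top blue 267 (329, 197, 28, 29) box@.078 [ 0.5768 -0.26  ] cen@.14 [ 0.5697 -0.2528]
top blue 113 (297, 205, 12, 14) box@.078 [ 0.5778 -0.1517] cen@.14 [ 0.5707 -0.1499]
top white 605 (246, 201, 32, 32) box@.078 [ 0.5666 -0.0405] cen@.14 [ 0.5592 -0.0436]
top white 33 (315, 201, 10, 7) box@.078 [ 0.5973 -0.1983] cen@.14 [ 0.59   -0.1934]
top white 38 (277, 205, 11, 6) box@.078 [ 0.5899 -0.0964] cen@.14 [ 0.5841 -0.0953]
top white 50 (293, 206, 9, 18) box@.078 [ 0.57   -0.1366] cen@.14 [ 0.5601 -0.1318]
top white 31 (279, 212, 7, 8) box@.078 [ 0.5681 -0.096 ] cen@.14 [ 0.5604 -0.0971]
top white 32 (337, 213, 15, 7) box@.078 [ 0.5631 -0.2636] cen@.14 [ 0.5535 -0.2549]
top white 214 (169, 214, 21, 19) box@.078 [0.5538 0.1827] cen@.14 [0.5507 0.1737]
top whit
[... 653 characters left out ...]
14 [0.5548 0.0171]
scene white 124 (262, 271, 13, 12) box@.078 [0.5585 0.1423] cen@.14 [0.5516 0.1784]
scene white 31 (259, 284, 11, 12) box@.078 [0.563  0.1844] cen@.14 [0.56   0.2236]
scene black 72 (235, 145, 3, 40) box@.078 [ 0.7261 -0.2593] cen@.14 [ 0.7112 -0.1942]
scene black 88 (277, 161, 12, 11) box@.078 [ 0.5755 -0.2744] cen@.14 [ 0.5684 -0.2145]
scene black 102 (273, 186, 13, 13) box@.078 [ 0.5713 -0.164 ] cen@.14 [ 0.5628 -0.109 ]
scene black 99 (270, 217, 13, 11) box@.078 [ 0.5637 -0.0472] cen@.14 [ 0.5569 -0.0011]
scene black 521 (259, 245, 28, 24) box@.078 [0.5559 0.0754] cen@.14 [0.5496 0.1147]
scene black 87 (262, 281, 14, 12) box@.078 [0.5523 0.1734] cen@.14 [0.5437 0.214 ]
```

View pics/topc.png

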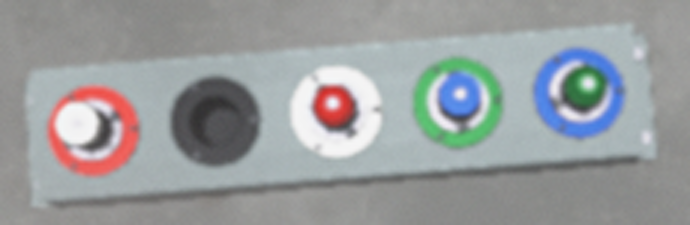

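The collar centres fit one row at 110 mm spacing, with a slope of about 0.053 rad. They are red (.553,.179), spare (.559,.069), white (.565,−.041), green (.571,−.150) and blue (.577,−.260). The two cameras agree to a few millimetres and every pot is within reach. I'll keep the jaws closing along the row and start moving toward the white arbor.

Request:
step_arm([
  [-0.05,-0.033,0,0,0,-0.02,-1],
  [-0.16,-0.1,0,0,0,-0.07,-1],
  [-0.28,-0.18,0,0,0,-0.13,-1],
  [-0.4,-0.26,0,0,0,-0.19,-1],
  [-0.52,-0.34,0,0,0,-0.25,-1],
  [-0.64,-0.42,0,0,0,-0.3,-1],
  [-0.75,-0.49,0,0,0,-0.34,-1],
  [-0.833,-0.545,0,0,0,-0.353,-1],
])

```text
time_s: 0.87
position: [0.3481, 0.392, 0.2476]
tcp_rot: [[-0.999, -0.053, 0.0], [-0.053, 0.999, -0.0], [-0.0, -0.0, -1.0]]
force: [0.0, -0.6, -0.5]
opening: 0.999
grasp_force: 0.0
```

Request:
step_arm([
  [-0.07,-0.08,0,0,0,0,-1],
  [-0.16,-0.18,0,0,0,0,-1],
  [-0.25,-0.29,0,0,0,0,-1],
  [-0.35,-0.4,0,0,0,0,-1],
  [-0.45,-0.52,0,0,0,0,-1],
  [-0.55,-0.63,0,0,0,0,-1],
  [-0.62,-0.71,0,0,0,0,-1],
  [-0.652,-0.752,0,0,0,0,-1],
])

```text
time_s: 1.53
position: [0.5578, 0.1752, 0.2476]
tcp_rot: [[-0.999, -0.049, 0.004], [-0.049, 0.999, -0.001], [-0.004, -0.001, -1.0]]
force: [0.4, 0.6, -0.0]
opening: 0.998
grasp_force: 0.0
```

Request:
step_arm([
  [0,0,0.03,0,0,0,-1],
  [0,0,0.06,0,0,0,-1],
  [0,0,0.06,0,0,0,-1],
])

```text
time_s: 1.78
position: [0.5509, 0.1794, 0.2269]
tcp_rot: [[-0.999, -0.052, -0.007], [-0.052, 0.999, -0.0], [0.007, 0.0, -1.0]]
force: [-0.4, 0.4, -0.5]
opening: 1.0
grasp_force: 0.0
```

```bash
python3 - <<'E'
from h import *
s=read_state();print(s["time_s"],s["position"],s["tcp_rot"].round(4).tolist(),s["joint_positions"].round(1))
a,b=capture("scene"),capture("top")
def crop(c,P,r=55):
    u,v=proj(c,[P])[0].astype(int);return cv2.resize(c["image"][max(v-r,0):v+r,u-r:u+r,::-1],(390,390),interpolation=cv2.INTER_CUBIC)
P=[.553,.179,.14]
cv2.imwrite("pics/near1.png",np.hstack([crop(a,P),crop(b,P)]))
E
```

```text
1.7833 [0.55087567 0.17941064 0.22689224] [[-0.9986, -0.0524, -0.0065], [-0.0524, 0.9986, -0.0002], [0.0065, 0.0001, -1.0]] [  7.   28.2  89.8   0.   62.3 -86. ]
```

View pics/near1.png

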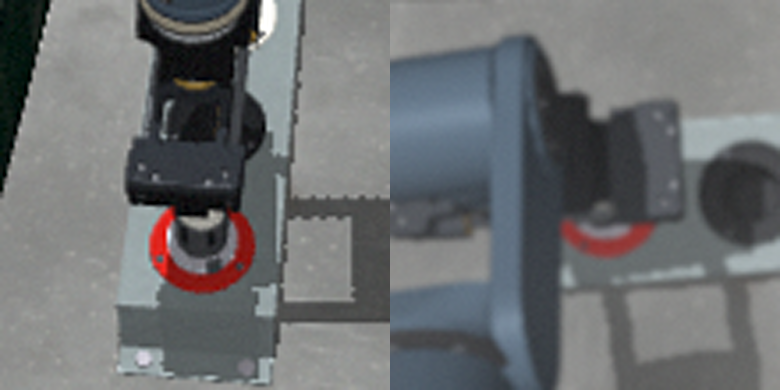

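The scene crop shows the open jaws just behind and above the white arbor. Its nut is near (201,235) in the left half, and nothing is touching. I'll descend now with time to settle.

Request:
step_arm([
  [0,0,0.05,0,0,0,-1],
  [0,0,0.12,0,0,0,-1],
  [0,0,0.19,0,0,0,-1],
  [0,0,0.25,0,0,0,-1],
  [0,0,0.29,0,0,0,-1],
  [0,0,0.3,0,0,0,-1],
  [0,0,0.3,0,0,0,-1],
  [0,0,0.3,0,0,0,-1],
])

```text
time_s: 2.55
position: [0.5536, 0.18, 0.1403]
tcp_rot: [[-0.999, -0.054, 0.001], [-0.054, 0.999, 0.0], [-0.001, 0.0, -1.0]]
force: [0.1, 0.2, -0.2]
opening: 1.003
grasp_force: 0.0
```

```bash
python3 - <<'E'
from h import *
s=read_state();print(s["time_s"],s["position"],s["tcp_rot"].round(4).tolist(),s["force"])
a=capture("scene")
u,v=proj(a,[[.553,.179,.14]])[0].astype(int);r=40
cv2.imwrite("pics/near2.png",cv2.resize(a["image"][v-r:v+r,u-r:u+r,::-1],(480,480),interpolation=cv2.INTER_CUBIC))
p=s["position"]
for P in [p+[-.0031,.0437,-.02],p+[-.0031,.0585,-.02],[.5534,.179,.10],[.551,.179,.1]]: print(((proj(a,[P])[0]-[u-r,v-r])*6).round())
E
```

```text
2.55 [0.55364043 0.17999144 0.14026492] [[-0.9986, -0.0538, 0.001], [-0.0538, 0.9986, 0.0002], [-0.001, 0.0001, -1.0]] [ 0.14956256  0.15055504 -0.16886202]
[234. 354.]
[229. 384.]
[244. 289.]
[249. 289.]
```

View pics/near2.png

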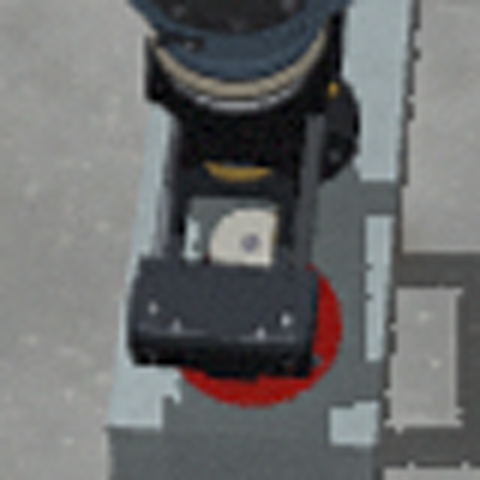

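```bash
python3 - <<'E'
from h import *
s=read_state();a=capture("scene");p=s["position"];R=s["tcp_rot"]
u,v=proj(a,[[.553,.179,.14]])[0].astype(int);r=40
for x in(-.0375,0,.0375):
  for y in (.095,): print([((proj(a,[p+R@[x,y,z]])[0]-[u-r,v-r])*6).round().tolist() for z in(-.045,-.08)])
for (c,w,z) in((251,242,.146),): print(ray(a,c/6+u-r,w/6+v-r,z))
print([((proj(a,[[.553+.041*np.cos(t),.179+.041*np.sin(t),.078]])[0]-[u-r,v-r])*6).round().tolist() for t in(np.pi/2,np.pi)])
E
```

```text
[[126.0, 378.0], [123.0, 335.0]]
[[217.0, 385.0], [215.0, 343.0]]
[[307.0, 393.0], [308.0, 350.0]]
[0.54928137 0.18183669 0.146     ]
[[231.0, 393.0], [335.0, 325.0]]
```

The scene camera reads about 3.5 mm toward −x, judged by the gripper body. Corrected for that, the arbor is at x ≈ 0.553, which is under the TCP. I'll lower, grip and lift.

Request:
step_arm([
  [0,0,0.025,0,0,0,-1],
  [0,0,0.055,0,0,0,-1],
  [0,0,0.075,0,0,0,-1],
  [0,0,0.075,0,0,0,-1],
  [0,0,0.075,0,0,0,-0.5],
  [0,0,0.075,0,0,0,0],
  [0,0,0.075,0,0,0,0.5],
  [0,0,0.075,0,0,0,1],
])

```text
time_s: 3.32
position: [0.5539, 0.1791, 0.1173]
tcp_rot: [[-0.999, -0.052, 0.001], [-0.052, 0.999, 0.0], [-0.001, 0.0, -1.0]]
force: [0.0, 1.0, -0.6]
opening: 0.781
grasp_force: 0.0
```

Request:
step_arm([
  [0,0,0,0,0,0,1],
  [0,0,0,0,0,0,1],
  [0,0,0,0,0,0,1],
  [0,0,0,0,0,0,1],
  [0,0,0,0,0,0,1],
  [0,0,0,0,0,0,1],
])

```text
time_s: 3.82
position: [0.5536, 0.1794, 0.1172]
tcp_rot: [[-0.999, -0.052, 0.0], [-0.052, 0.999, 0.001], [-0.0, 0.001, -1.0]]
force: [-0.7, 1.8, 1.5]
opening: 0.451
grasp_force: 30.0
```

The opening is 39 mm on the 40 mm nut at 30 N, so the grip is good. I'll lift.

Request:
step_arm([
  [0,0,-0.02,0,0,0,1],
  [0,0,-0.07,0,0,0,1],
  [0,0,-0.15,0,0,0,1],
  [0,0,-0.25,0,0,0,1],
  [0,0,-0.35,0,0,0,1],
  [0,0,-0.45,0,0,0,1],
  [0,0,-0.53,0,0,0,1],
  [0,0,-0.567,0,0,0,1],
])

```text
time_s: 4.48
position: [0.5544, 0.1791, 0.2905]
tcp_rot: [[-0.999, -0.053, 0.004], [-0.053, 0.999, 0.0], [-0.004, -0.0, -1.0]]
force: [1.2, -0.3, -3.8]
opening: 0.456
grasp_force: 30.0
```

Request:
step_arm([
  [0,-0.02,0,0,0,0,1],
  [0,-0.06,0,0,0,0,1],
  [0,-0.13,0,0,0,0,1],
  [0,-0.21,0,0,0,0,1],
  [0,-0.29,0,0,0,0,1],
  [0,-0.345,0,0,0,0,1],
  [0,-0.367,0,0,0,0,1],
  [0,-0.367,0,0,0,0,1],
])

```text
time_s: 5.15
position: [0.5583, 0.0669, 0.2852]
tcp_rot: [[-0.999, -0.049, -0.004], [-0.049, 0.999, -0.0], [0.004, -0.0, -1.0]]
force: [0.1, 1.1, -4.1]
opening: 0.453
grasp_force: 30.0
```

Request:
step_arm([
  [0,0,0.03,0,0,0,1],
  [0,0,0.08,0,0,0,1],
  [0,0,0.15,0,0,0,1],
  [0,0,0.21,0,0,0,1],
  [0,0,0.25,0,0,0,1],
  [0,0,0.27,0,0,0,1],
  [0,0,0.27,0,0,0,1],
  [0,0,0.27,0,0,0,1],
])

```text
time_s: 5.82
position: [0.5593, 0.07, 0.2058]
tcp_rot: [[-0.999, -0.053, -0.001], [-0.053, 0.999, 0.0], [0.001, 0.0, -1.0]]
force: [1.3, 0.1, -4.7]
opening: 0.45
grasp_force: 30.0
```

```bash
python3 - <<'E'
from h import *
s=read_state();a=capture("scene");b=capture("top");p=s["position"];print(p,s["force"])
o=[]
for c in(a,b):
    u,v=proj(c,[[.559,.069,.12]])[0].astype(int);r=40
    o.append(cv2.resize(c["image"][v-r:v+r,u-r:u+r,::-1],(400,400),interpolation=cv2.INTER_CUBIC))
cv2.imwrite("pics/ins1.png",np.hstack(o))
E
```

```text
[0.55925888 0.06995872 0.20575156] [ 1.30736155  0.12487405 -4.72802363]
```

View pics/ins1.png

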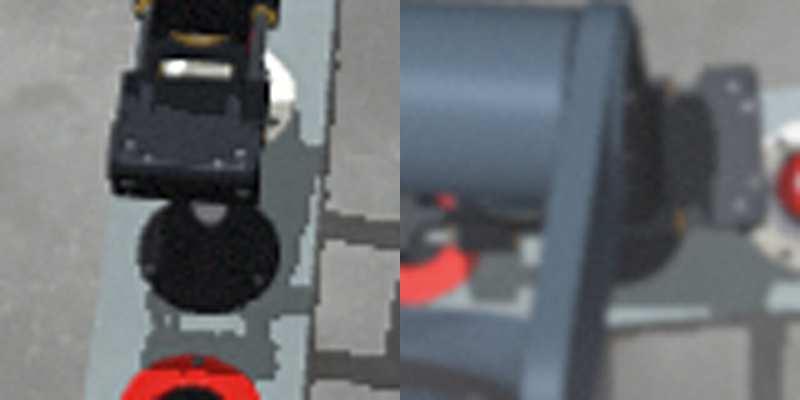

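The flange (208,212) is in line with the black collar centre at about (209,252) in the left half. I'll lower in two stages and watch the force.

Request:
step_arm([
  [0,0,0.03,0,0,0,1],
  [0,0,0.07,0,0,0,1],
  [0,0,0.11,0,0,0,1],
  [0,0,0.15,0,0,0,1],
  [0,0,0.19,0,0,0,1],
  [0,0,0.22,0,0,0,1],
  [0,0,0.24,0,0,0,1],
  [0,0,0.25,0,0,0,1],
])

```text
time_s: 6.58
position: [0.5592, 0.0691, 0.1304]
tcp_rot: [[-0.999, -0.052, -0.001], [-0.052, 0.999, 0.0], [0.001, 0.0, -1.0]]
force: [-0.2, 0.4, -4.2]
opening: 0.456
grasp_force: 30.0
```

Request:
step_arm([
  [0,0,0.01,0,0,0,1],
  [0,0,0.02,0,0,0,1],
  [0,0,0.03,0,0,0,1],
  [0,0,0.038,0,0,0,1],
  [0,0,0.042,0,0,0,1],
  [0,0,0.042,0,0,0,1],
])

```text
time_s: 7.08
position: [0.5593, 0.0692, 0.1184]
tcp_rot: [[-0.999, -0.052, -0.0], [-0.052, 0.999, 0.0], [0.0, 0.0, -1.0]]
force: [-0.1, 1.1, -4.6]
opening: 0.452
grasp_force: 30.0
```

Request:
step_arm([
  [0,0,0.003,0,0,0,1],
  [0,0,0.005,0,0,0,1],
  [0,0,0.005,0,0,0,1],
  [0,0,0.005,0,0,0,1],
])

```text
time_s: 7.42
position: [0.5595, 0.0692, 0.1172]
tcp_rot: [[-0.999, -0.052, 0.0], [-0.052, 0.999, -0.0], [-0.0, -0.0, -1.0]]
force: [-0.1, -0.6, -4.0]
opening: 0.455
grasp_force: 30.0
```

Request:
step_arm([
  [0,0,0.002,0,0,0,1],
  [0,0,0.003,0,0,0,1],
  [0,0,0.003,0,0,0,1],
  [0,0,0.003,0,0,0,1],
])

```text
time_s: 7.75
position: [0.5595, 0.0692, 0.1171]
tcp_rot: [[-0.999, -0.053, 0.001], [-0.053, 0.999, -0.0], [-0.001, -0.0, -1.0]]
force: [-1.9, 0.1, 6.0]
opening: 0.45
grasp_force: 30.0
```

The arbor is seated: 6 N upward at z = 0.117. I'll release, rise and go over the red arbor in the white pot.

Request:
step_arm([
  [0,0,0,0,0,0,0.0],
  [0,0,0,0,0,0,-0.4],
  [0,0,0,0,0,0,-0.8],
  [0,0,0,0,0,0,-1],
  [0,0,0,0,0,0,-1],
  [0,0,0,0,0,0,-1],
  [0,0,0,0,0,0,-1],
  [0,0,0,0,0,0,-1],
])

```text
time_s: 8.42
position: [0.5594, 0.0692, 0.1161]
tcp_rot: [[-0.999, -0.052, -0.0], [-0.052, 0.999, 0.0], [0.0, 0.0, -1.0]]
force: [0.3, 0.7, 1.1]
opening: 0.934
grasp_force: 0.0
```

Request:
step_arm([
  [0,0,-0.02,0,0,0,-1],
  [0,0,-0.07,0,0,0,-1],
  [0,0,-0.14,0,0,0,-1],
  [0,0,-0.21,0,0,0,-1],
  [0,0,-0.27,0,0,0,-1],
  [0,0,-0.3,0,0,0,-1],
  [0,0,-0.3,0,0,0,-1],
])

```text
time_s: 9.0
position: [0.5608, 0.0692, 0.2087]
tcp_rot: [[-0.999, -0.053, 0.005], [-0.053, 0.999, -0.0], [-0.005, -0.001, -1.0]]
force: [0.8, -0.2, 1.0]
opening: 0.999
grasp_force: 0.0
```

Request:
step_arm([
  [0,-0.03,0,0,0,0,-1],
  [0,-0.08,0,0,0,0,-1],
  [0,-0.16,0,0,0,0,-1],
  [0,-0.24,0,0,0,0,-1],
  [0,-0.32,0,0,0,0,-1],
  [0,-0.367,0,0,0,0,-1],
  [0,-0.367,0,0,0,0,-1],
  [0,-0.367,0,0,0,0,-1],
])

```text
time_s: 9.67
position: [0.5645, -0.0413, 0.2051]
tcp_rot: [[-0.999, -0.05, -0.002], [-0.05, 0.999, 0.001], [0.002, 0.001, -1.0]]
force: [-0.2, -0.1, 0.5]
opening: 0.999
grasp_force: 0.0
```

```bash
python3 - <<'E'
from h import *
s=read_state();a=capture("scene");b=capture("top");print(s["position"],s["force"])
o=[]
for c in(a,b):
    u,v=proj(c,[[.563,-.0,.12]])[0].astype(int);r=40
    o.append(cv2.resize(c["image"][v-r:v+r,u-r:u+r,::-1],(400,400),interpolation=cv2.INTER_CUBIC))
cv2.imwrite("pics/park.png",np.hstack(o))
E
```

```text
[ 0.56451427 -0.04126161  0.20509485] [-0.17389038 -0.14105536  0.47342309]
```

View pics/park.png

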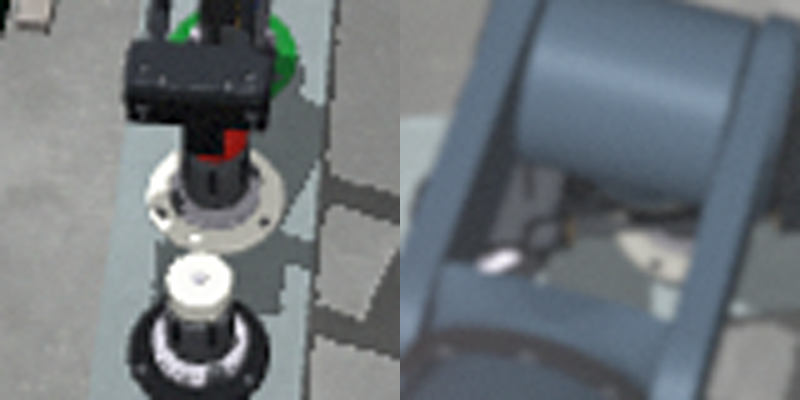

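The white arbor stands upright in the spare pot, with its stone at (200,285). The red arbor's nut (217,185) is centred in its collar below the jaws. I'll descend and grip.

Request:
step_arm([
  [0,0,0.03,0,0,0,-1],
  [0,0,0.08,0,0,0,-1],
  [0,0,0.14,0,0,0,-1],
  [0,0,0.2,0,0,0,-1],
  [0,0,0.25,0,0,0,-1],
  [0,0,0.28,0,0,0,-1],
  [0,0,0.298,0,0,0,-1],
  [0,0,0.298,0,0,0,-1],
])

```text
time_s: 10.43
position: [0.5644, -0.0399, 0.1155]
tcp_rot: [[-0.999, -0.053, -0.002], [-0.053, 0.999, 0.001], [0.002, 0.001, -1.0]]
force: [1.0, -0.3, -0.6]
opening: 1.002
grasp_force: 0.0
```

Request:
step_arm([
  [0,0,0,0,0,0,-0.5],
  [0,0,0,0,0,0,0],
  [0,0,0,0,0,0,0.5],
  [0,0,0,0,0,0,1],
  [0,0,0,0,0,0,1],
  [0,0,0,0,0,0,1],
  [0,0,0,0,0,0,1],
  [0,0,0,0,0,0,1],
])

```text
time_s: 11.1
position: [0.5651, -0.0406, 0.1169]
tcp_rot: [[-0.999, -0.052, 0.0], [-0.052, 0.999, 0.001], [-0.0, 0.001, -1.0]]
force: [0.6, 3.6, 1.4]
opening: 0.482
grasp_force: 1.3
```

Request:
step_arm([
  [0,0,0,0,0,0,1],
  [0,0,0,0,0,0,1],
  [0,0,0,0,0,0,1],
])

```text
time_s: 11.35
position: [0.5651, -0.0403, 0.1168]
tcp_rot: [[-0.999, -0.052, -0.0], [-0.052, 0.999, 0.001], [0.0, 0.001, -1.0]]
force: [0.1, 2.2, 2.2]
opening: 0.454
grasp_force: 30.0
```

Gripped. I'll lift, pass over the white arbor (+220 mm) to the red pot, then lower.

Request:
step_arm([
  [0,0,-0.02,0,0,0,1],
  [0,0,-0.07,0,0,0,1],
  [0,0,-0.15,0,0,0,1],
  [0,0,-0.25,0,0,0,1],
  [0,0,-0.35,0,0,0,1],
  [0,0,-0.45,0,0,0,1],
  [0,0,-0.54,0,0,0,1],
  [0,0,-0.58,0,0,0,1],
])

```text
time_s: 12.02
position: [0.566, -0.0415, 0.2941]
tcp_rot: [[-0.999, -0.053, 0.004], [-0.053, 0.999, -0.002], [-0.004, -0.003, -1.0]]
force: [0.5, -0.9, -5.1]
opening: 0.455
grasp_force: 30.0
```

Request:
step_arm([
  [0,0.03,0,0,0,0,1],
  [0,0.1,0,0,0,0,1],
  [0,0.2,0,0,0,0,1],
  [0,0.31,0,0,0,0,1],
  [0,0.42,0,0,0,0,1],
  [0,0.53,0,0,0,0,1],
  [0,0.63,0,0,0,0,1],
  [0,0.7,0,0,0,0,1],
])

```text
time_s: 12.68
position: [0.5516, 0.172, 0.2881]
tcp_rot: [[-0.999, -0.054, -0.006], [-0.054, 0.999, 0.001], [0.006, 0.001, -1.0]]
force: [0.8, -0.3, -5.0]
opening: 0.454
grasp_force: 30.0
```

Request:
step_arm([
  [0,0.034,0,0,0,0,1],
  [0,0.034,0,0,0,0,1],
  [0,0.034,0.03,0,0,0,1],
  [0,0.034,0.08,0,0,0,1],
  [0,0.034,0.15,0,0,0,1],
  [0,0.034,0.22,0,0,0,1],
  [0,0.034,0.27,0,0,0,1],
  [0,0.034,0.28,0,0,0,1],
])

```text
time_s: 13.35
position: [0.5511, 0.1768, 0.2026]
tcp_rot: [[-0.999, -0.05, -0.008], [-0.05, 0.999, -0.002], [0.009, -0.002, -1.0]]
force: [-1.2, -0.1, -5.3]
opening: 0.45
grasp_force: 30.0
```

Request:
step_arm([
  [0,0,0.01,0,0,0,1],
  [0,0,0.04,0,0,0,1],
  [0,0,0.08,0,0,0,1],
  [0,0,0.12,0,0,0,1],
  [0,0,0.16,0,0,0,1],
  [0,0,0.2,0,0,0,1],
  [0,0,0.23,0,0,0,1],
  [0,0,0.25,0,0,0,1],
])

```text
time_s: 14.02
position: [0.5539, 0.1788, 0.1312]
tcp_rot: [[-0.999, -0.052, 0.0], [-0.052, 0.999, -0.0], [-0.0, -0.0, -1.0]]
force: [0.4, 0.8, -5.8]
opening: 0.451
grasp_force: 30.0
```

Request:
step_arm([
  [0,0,0.015,0,0,0,1],
  [0,0,0.03,0,0,0,1],
  [0,0,0.04,0,0,0,1],
  [0,0,0.046,0,0,0,1],
  [0,0,0.049,0,0,0,1],
  [0,0,0.051,0,0,0,1],
  [0,0,0.052,0,0,0,1],
  [0,0,0.052,0,0,0,1],
])

```text
time_s: 14.68
position: [0.5538, 0.1792, 0.1169]
tcp_rot: [[-0.999, -0.052, 0.001], [-0.052, 0.999, 0.0], [-0.001, 0.0, -1.0]]
force: [-1.4, -0.2, -0.9]
opening: 0.454
grasp_force: 30.0
```

Request:
step_arm([
  [0,0,0.002,0,0,0,1],
  [0,0,0.003,0,0,0,1],
  [0,0,0.003,0,0,0,1],
  [0,0,0.003,0,0,0,1],
])

```text
time_s: 15.02
position: [0.5538, 0.1792, 0.1168]
tcp_rot: [[-0.999, -0.053, 0.001], [-0.053, 0.999, 0.0], [-0.001, 0.0, -1.0]]
force: [-2.6, -1.0, 6.5]
opening: 0.449
grasp_force: 30.0
```

The red arbor is seated in the red pot. I'll release it and go to the white arbor in the spare pot.

Request:
step_arm([
  [0,0,0,0,0,0,0.0],
  [0,0,0,0,0,0,-0.4],
  [0,0,0,0,0,0,-0.8],
  [0,0,0,0,0,0,-1],
  [0,0,0,0,0,0,-1],
  [0,0,0,0,0,0,-1],
  [0,0,0,0,0,0,-1],
  [0,0,0,0,0,0,-1],
])

```text
time_s: 15.68
position: [0.5536, 0.1792, 0.1151]
tcp_rot: [[-0.999, -0.052, -0.0], [-0.052, 0.999, -0.0], [0.0, -0.0, -1.0]]
force: [0.1, -0.4, -0.1]
opening: 0.934
grasp_force: 0.0
```

Request:
step_arm([
  [0,0,-0.02,0,0,0,-1],
  [0,0,-0.07,0,0,0,-1],
  [0,0,-0.14,0,0,0,-1],
  [0,0,-0.21,0,0,0,-1],
  [0,0,-0.27,0,0,0,-1],
  [0,0,-0.3,0,0,0,-1],
  [0,0,-0.3,0,0,0,-1],
])

```text
time_s: 16.27
position: [0.5551, 0.1794, 0.2079]
tcp_rot: [[-0.999, -0.053, 0.005], [-0.053, 0.999, 0.001], [-0.005, 0.0, -1.0]]
force: [0.6, 0.2, -0.4]
opening: 0.999
grasp_force: 0.0
```

Request:
step_arm([
  [0,-0.03,0,0,0,0,-1],
  [0,-0.08,0,0,0,0,-1],
  [0,-0.16,0,0,0,0,-1],
  [0,-0.24,0,0,0,0,-1],
  [0,-0.32,0,0,0,0,-1],
  [0,-0.367,0,0,0,0,-1],
  [0,-0.367,0,0,0,0,-1],
  [0,-0.367,0,0,0,0,-1],
])

```text
time_s: 16.93
position: [0.5586, 0.0683, 0.2039]
tcp_rot: [[-0.999, -0.05, -0.003], [-0.05, 0.999, 0.001], [0.003, 0.001, -1.0]]
force: [-0.4, -0.1, -1.1]
opening: 0.998
grasp_force: 0.0
```

Request:
step_arm([
  [0,0,0.03,0,0,0,-1],
  [0,0,0.08,0,0,0,-1],
  [0,0,0.14,0,0,0,-1],
  [0,0,0.2,0,0,0,-1],
  [0,0,0.25,0,0,0,-1],
  [0,0,0.28,0,0,0,-1],
  [0,0,0.295,0,0,0,-1],
  [0,0,0.295,0,0,0,-1],
])

```text
time_s: 17.6
position: [0.5585, 0.0699, 0.1154]
tcp_rot: [[-0.999, -0.053, -0.003], [-0.053, 0.999, 0.0], [0.003, 0.0, -1.0]]
force: [-0.1, 0.1, 0.6]
opening: 0.996
grasp_force: 0.0
```

Request:
step_arm([
  [0,0,0,0,0,0,-0.5],
  [0,0,0,0,0,0,0],
  [0,0,0,0,0,0,0.5],
  [0,0,0,0,0,0,1],
  [0,0,0,0,0,0,1],
  [0,0,0,0,0,0,1],
  [0,0,0,0,0,0,1],
  [0,0,0,0,0,0,1],
])

```text
time_s: 18.27
position: [0.5594, 0.0691, 0.1169]
tcp_rot: [[-0.999, -0.052, 0.0], [-0.052, 0.999, -0.0], [-0.0, -0.0, -1.0]]
force: [-1.3, -0.2, -0.2]
opening: 0.48
grasp_force: 0.0
```

Request:
step_arm([
  [0,0,0,0,0,0,1],
  [0,0,0,0,0,0,1],
  [0,0,0,0,0,0,1],
])

```text
time_s: 18.52
position: [0.5594, 0.0691, 0.1169]
tcp_rot: [[-0.999, -0.052, 0.0], [-0.052, 0.999, -0.0], [-0.0, -0.0, -1.0]]
force: [0.3, 0.4, 1.1]
opening: 0.451
grasp_force: 30.0
```

The white arbor is gripped. Lift, move −110 mm and lower into the white pot.

Request:
step_arm([
  [0,0,-0.02,0,0,0,1],
  [0,0,-0.07,0,0,0,1],
  [0,0,-0.15,0,0,0,1],
  [0,0,-0.25,0,0,0,1],
  [0,0,-0.35,0,0,0,1],
  [0,0,-0.45,0,0,0,1],
  [0,0,-0.54,0,0,0,1],
  [0,0,-0.58,0,0,0,1],
])

```text
time_s: 19.18
position: [0.5602, 0.0692, 0.2942]
tcp_rot: [[-0.999, -0.053, 0.005], [-0.053, 0.999, -0.0], [-0.005, -0.001, -1.0]]
force: [0.6, 0.4, -4.6]
opening: 0.452
grasp_force: 30.0
```

Request:
step_arm([
  [0,-0.02,0,0,0,0,1],
  [0,-0.06,0,0,0,0,1],
  [0,-0.13,0,0,0,0,1],
  [0,-0.21,0,0,0,0,1],
  [0,-0.29,0,0,0,0,1],
  [0,-0.345,0,0,0,0,1],
  [0,-0.367,0,0,0,0,1],
  [0,-0.367,0,0,0,0,1],
])

```text
time_s: 19.85
position: [0.5641, -0.0428, 0.2886]
tcp_rot: [[-0.999, -0.049, -0.004], [-0.049, 0.999, 0.001], [0.004, 0.001, -1.0]]
force: [-0.3, 1.0, -4.4]
opening: 0.454
grasp_force: 30.0
```

Request:
step_arm([
  [0,0,0,0,0,0,1],
  [0,0,0.03,0,0,0,1],
  [0,0,0.08,0,0,0,1],
  [0,0,0.15,0,0,0,1],
  [0,0,0.21,0,0,0,1],
  [0,0,0.25,0,0,0,1],
  [0,0,0.28,0,0,0,1],
  [0,0,0.28,0,0,0,1],
])

```text
time_s: 20.52
position: [0.5635, -0.0393, 0.2042]
tcp_rot: [[-0.999, -0.054, -0.005], [-0.054, 0.999, 0.002], [0.005, 0.002, -1.0]]
force: [-0.1, 0.8, -4.8]
opening: 0.452
grasp_force: 30.0
```

Request:
step_arm([
  [0,0,0.01,0,0,0,1],
  [0,0,0.04,0,0,0,1],
  [0,0,0.08,0,0,0,1],
  [0,0,0.12,0,0,0,1],
  [0,0,0.16,0,0,0,1],
  [0,0,0.2,0,0,0,1],
  [0,0,0.23,0,0,0,1],
  [0,0,0.25,0,0,0,1],
])

```text
time_s: 21.18
position: [0.5652, -0.0407, 0.131]
tcp_rot: [[-0.999, -0.052, -0.0], [-0.052, 0.999, 0.0], [0.0, 0.0, -1.0]]
force: [0.4, 0.6, -4.5]
opening: 0.454
grasp_force: 30.0
```

Request:
step_arm([
  [0,0,0.015,0,0,0,1],
  [0,0,0.03,0,0,0,1],
  [0,0,0.04,0,0,0,1],
  [0,0,0.046,0,0,0,1],
  [0,0,0.048,0,0,0,1],
  [0,0,0.05,0,0,0,1],
  [0,0,0.05,0,0,0,1],
  [0,0,0.05,0,0,0,1],
])

```text
time_s: 21.85
position: [0.5653, -0.0408, 0.117]
tcp_rot: [[-0.999, -0.052, 0.001], [-0.052, 0.999, -0.0], [-0.001, -0.0, -1.0]]
force: [-0.2, 0.5, -4.8]
opening: 0.45
grasp_force: 30.0
```

Request:
step_arm([
  [0,0,0.002,0,0,0,1],
  [0,0,0.003,0,0,0,1],
  [0,0,0.004,0,0,0,1],
  [0,0,0.004,0,0,0,1],
  [0,0,0.004,0,0,0,1],
])

```text
time_s: 22.27
position: [0.5654, -0.0408, 0.1168]
tcp_rot: [[-0.999, -0.053, 0.001], [-0.053, 0.999, -0.0], [-0.001, -0.0, -1.0]]
force: [-2.5, 0.2, 4.7]
opening: 0.455
grasp_force: 30.0
```

The white arbor is seated. I'll release it and grip the blue arbor in the green pot.

Request:
step_arm([
  [0,0,0,0,0,0,0.0],
  [0,0,0,0,0,0,-0.4],
  [0,0,0,0,0,0,-0.8],
  [0,0,0,0,0,0,-1],
  [0,0,0,0,0,0,-1],
  [0,0,0,0,0,0,-1],
  [0,0,0,0,0,0,-1],
  [0,0,0,0,0,0,-1],
])

```text
time_s: 22.93
position: [0.5651, -0.0408, 0.1155]
tcp_rot: [[-0.999, -0.052, -0.0], [-0.052, 0.999, -0.0], [0.0, -0.0, -1.0]]
force: [0.2, 0.0, 0.3]
opening: 0.939
grasp_force: 0.0
```

Request:
step_arm([
  [0,0,-0.02,0,0,0,-1],
  [0,0,-0.07,0,0,0,-1],
  [0,0,-0.14,0,0,0,-1],
  [0,0,-0.21,0,0,0,-1],
  [0,0,-0.27,0,0,0,-1],
  [0,0,-0.3,0,0,0,-1],
  [0,0,-0.3,0,0,0,-1],
])

```text
time_s: 23.52
position: [0.5666, -0.0411, 0.2081]
tcp_rot: [[-0.999, -0.053, 0.005], [-0.053, 0.999, -0.001], [-0.005, -0.002, -1.0]]
force: [0.2, -1.2, -0.2]
opening: 0.999
grasp_force: 0.0
```

Request:
step_arm([
  [0,-0.03,0,0,0,0,-1],
  [0,-0.08,0,0,0,0,-1],
  [0,-0.16,0,0,0,0,-1],
  [0,-0.24,0,0,0,0,-1],
  [0,-0.32,0,0,0,0,-1],
  [0,-0.367,0,0,0,0,-1],
  [0,-0.367,0,0,0,0,-1],
  [0,-0.367,0,0,0,0,-1],
])

```text
time_s: 24.18
position: [0.5702, -0.151, 0.2044]
tcp_rot: [[-0.999, -0.05, -0.002], [-0.05, 0.999, 0.002], [0.002, 0.002, -1.0]]
force: [-0.3, -0.5, -0.4]
opening: 1.001
grasp_force: 0.0
```

```bash
python3 - <<'E'
from h import *
s=read_state();a=capture("scene");print(s["position"],s["force"])
cv2.imwrite("pics/mid.png",cv2.resize(a["image"][130:320,190:350,::-1],None,fx=3,fy=3,interpolation=cv2.INTER_CUBIC))
E
```

```text
[ 0.57016157 -0.150976    0.20441732] [-0.3004924  -0.51763784 -0.40950663]
```

View pics/mid.png

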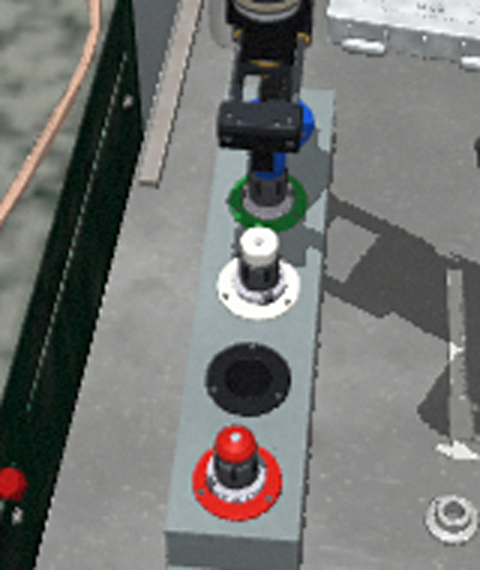

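Red is in the red pot (237,465), white is in the white pot (258,265), the spare pot is empty (248,378), and the jaws are over the blue arbor. I'll descend and grip.

Request:
step_arm([
  [0,0,0.03,0,0,0,-1],
  [0,0,0.08,0,0,0,-1],
  [0,0,0.14,0,0,0,-1],
  [0,0,0.2,0,0,0,-1],
  [0,0,0.25,0,0,0,-1],
  [0,0,0.28,0,0,0,-1],
  [0,0,0.296,0,0,0,-1],
  [0,0,0.296,0,0,0,-1],
])

```text
time_s: 24.9
position: [0.5702, -0.1496, 0.1155]
tcp_rot: [[-0.999, -0.053, -0.002], [-0.053, 0.999, 0.001], [0.002, 0.001, -1.0]]
force: [0.1, 0.6, -0.2]
opening: 0.999
grasp_force: 0.0
```

Request:
step_arm([
  [0,0,0,0,0,0,-0.5],
  [0,0,0,0,0,0,0],
  [0,0,0,0,0,0,0.5],
  [0,0,0,0,0,0,1],
  [0,0,0,0,0,0,1],
  [0,0,0,0,0,0,1],
  [0,0,0,0,0,0,1],
  [0,0,0,0,0,0,1],
])

```text
time_s: 25.57
position: [0.5709, -0.1505, 0.1169]
tcp_rot: [[-0.999, -0.052, -0.0], [-0.052, 0.999, 0.001], [0.0, 0.001, -1.0]]
force: [-0.5, 3.5, 1.6]
opening: 0.478
grasp_force: 1.9
```

Request:
step_arm([
  [0,0,0,0,0,0,1],
  [0,0,0,0,0,0,1],
  [0,0,0,0,0,0,1],
])

```text
time_s: 25.82
position: [0.5707, -0.1501, 0.1168]
tcp_rot: [[-0.999, -0.052, -0.0], [-0.052, 0.999, 0.001], [0.0, 0.001, -1.0]]
force: [0.5, 2.3, 1.8]
opening: 0.451
grasp_force: 30.0
```

Gripped. Lift, carry +220 mm over the white arbor to the spare pot and lower.

Request:
step_arm([
  [0,0,-0.02,0,0,0,1],
  [0,0,-0.07,0,0,0,1],
  [0,0,-0.15,0,0,0,1],
  [0,0,-0.25,0,0,0,1],
  [0,0,-0.35,0,0,0,1],
  [0,0,-0.45,0,0,0,1],
  [0,0,-0.54,0,0,0,1],
  [0,0,-0.58,0,0,0,1],
])

```text
time_s: 26.48
position: [0.5718, -0.1517, 0.2941]
tcp_rot: [[-0.999, -0.053, 0.004], [-0.053, 0.999, -0.003], [-0.004, -0.004, -1.0]]
force: [0.8, -1.2, -3.9]
opening: 0.454
grasp_force: 30.0
```

Request:
step_arm([
  [0,0.03,0,0,0,0,1],
  [0,0.1,0,0,0,0,1],
  [0,0.2,0,0,0,0,1],
  [0,0.31,0,0,0,0,1],
  [0,0.42,0,0,0,0,1],
  [0,0.53,0,0,0,0,1],
  [0,0.63,0,0,0,0,1],
  [0,0.7,0,0,0,0,1],
])

```text
time_s: 27.15
position: [0.5573, 0.0623, 0.2882]
tcp_rot: [[-0.999, -0.054, -0.006], [-0.054, 0.999, 0.002], [0.006, 0.002, -1.0]]
force: [0.2, 0.4, -5.5]
opening: 0.453
grasp_force: 30.0
```

Request:
step_arm([
  [0,0.034,0,0,0,0,1],
  [0,0.034,0,0,0,0,1],
  [0,0.034,0.03,0,0,0,1],
  [0,0.034,0.08,0,0,0,1],
  [0,0.034,0.15,0,0,0,1],
  [0,0.034,0.22,0,0,0,1],
  [0,0.034,0.27,0,0,0,1],
  [0,0.034,0.28,0,0,0,1],
])

```text
time_s: 27.82
position: [0.557, 0.0674, 0.2027]
tcp_rot: [[-0.999, -0.05, -0.008], [-0.05, 0.999, -0.0], [0.008, 0.0, -1.0]]
force: [-0.4, 0.2, -4.7]
opening: 0.454
grasp_force: 30.0
```

Request:
step_arm([
  [0,0,0.01,0,0,0,1],
  [0,0,0.04,0,0,0,1],
  [0,0,0.08,0,0,0,1],
  [0,0,0.12,0,0,0,1],
  [0,0,0.16,0,0,0,1],
  [0,0,0.2,0,0,0,1],
  [0,0,0.23,0,0,0,1],
  [0,0,0.25,0,0,0,1],
])

```text
time_s: 28.48
position: [0.5597, 0.0688, 0.1312]
tcp_rot: [[-0.999, -0.052, 0.0], [-0.052, 0.999, -0.0], [-0.0, -0.0, -1.0]]
force: [-0.5, -0.2, -5.1]
opening: 0.454
grasp_force: 30.0
```

Request:
step_arm([
  [0,0,0.015,0,0,0,1],
  [0,0,0.03,0,0,0,1],
  [0,0,0.04,0,0,0,1],
  [0,0,0.046,0,0,0,1],
  [0,0,0.049,0,0,0,1],
  [0,0,0.051,0,0,0,1],
  [0,0,0.052,0,0,0,1],
  [0,0,0.052,0,0,0,1],
])

```text
time_s: 29.15
position: [0.5596, 0.0692, 0.1169]
tcp_rot: [[-0.999, -0.052, 0.001], [-0.052, 0.999, -0.0], [-0.001, -0.0, -1.0]]
force: [-1.5, 0.0, -1.6]
opening: 0.452
grasp_force: 30.0
```

Request:
step_arm([
  [0,0,0.002,0,0,0,1],
  [0,0,0.003,0,0,0,1],
  [0,0,0.003,0,0,0,1],
  [0,0,0.003,0,0,0,1],
])

```text
time_s: 29.48
position: [0.5596, 0.0692, 0.1168]
tcp_rot: [[-0.999, -0.052, 0.001], [-0.052, 0.999, -0.0], [-0.001, -0.0, -1.0]]
force: [-2.6, -0.4, 6.0]
opening: 0.456
grasp_force: 30.0
```

The blue arbor is parked. I'll release it and travel −330 mm to the green arbor in the blue pot.

Request:
step_arm([
  [0,0,0,0,0,0,0.0],
  [0,0,0,0,0,0,-0.4],
  [0,0,0,0,0,0,-0.8],
  [0,0,0,0,0,0,-1],
  [0,0,0,0,0,0,-1],
  [0,0,0,0,0,0,-1],
  [0,0,0,0,0,0,-1],
  [0,0,0,0,0,0,-1],
])

```text
time_s: 30.15
position: [0.5594, 0.0692, 0.1152]
tcp_rot: [[-0.999, -0.052, -0.0], [-0.052, 0.999, -0.0], [0.0, -0.0, -1.0]]
force: [0.0, 0.6, 0.6]
opening: 0.937
grasp_force: 0.0
```

Request:
step_arm([
  [0,0,-0.02,0,0,0,-1],
  [0,0,-0.07,0,0,0,-1],
  [0,0,-0.14,0,0,0,-1],
  [0,0,-0.21,0,0,0,-1],
  [0,0,-0.27,0,0,0,-1],
  [0,0,-0.3,0,0,0,-1],
  [0,0,-0.3,0,0,0,-1],
])

```text
time_s: 30.73
position: [0.5608, 0.0691, 0.2078]
tcp_rot: [[-0.999, -0.053, 0.005], [-0.053, 0.999, -0.0], [-0.005, -0.001, -1.0]]
force: [-0.4, 0.4, 0.4]
opening: 0.998
grasp_force: 0.0
```

Request:
step_arm([
  [0,-0.03,0,0,0,0,-1],
  [0,-0.1,0,0,0,0,-1],
  [0,-0.2,0,0,0,0,-1],
  [0,-0.31,0,0,0,0,-1],
  [0,-0.42,0,0,0,0,-1],
  [0,-0.53,0,0,0,0,-1],
  [0,-0.64,0,0,0,0,-1],
  [0,-0.74,0,0,0,0,-1],
])

```text
time_s: 31.4
position: [0.5698, -0.1548, 0.2034]
tcp_rot: [[-0.999, -0.052, -0.003], [-0.052, 0.999, 0.001], [0.003, 0.001, -1.0]]
force: [-0.3, -0.2, 0.4]
opening: 0.997
grasp_force: 0.0
```

Request:
step_arm([
  [0,-0.09,0,0,0,0,-1],
  [0,-0.17,0,0,0,0,-1],
  [0,-0.25,0,0,0,0,-1],
  [0,-0.32,0,0,0,0,-1],
  [0,-0.36,0,0,0,0,-1],
  [0,-0.36,0,0,0,0,-1],
  [0,-0.36,0,0,0,0,-1],
  [0,-0.36,0,0,0,0,-1],
])

```text
time_s: 32.07
position: [0.576, -0.259, 0.2044]
tcp_rot: [[-0.999, -0.053, -0.002], [-0.053, 0.999, 0.002], [0.002, 0.002, -1.0]]
force: [0.3, -0.0, -0.1]
opening: 0.999
grasp_force: 0.0
```

```bash
python3 - <<'E'
from h import *
s=read_state();a=capture("scene");print(s["position"],s["force"])
cv2.imwrite("pics/mid2.png",cv2.resize(a["image"][110:280,200:340,::-1],None,fx=3.4,fy=3.4,interpolation=cv2.INTER_CUBIC))
E
```

```text
[ 0.57601747 -0.25898571  0.20443996] [ 0.33958556 -0.04741961 -0.08122223]
```

View pics/mid2.png

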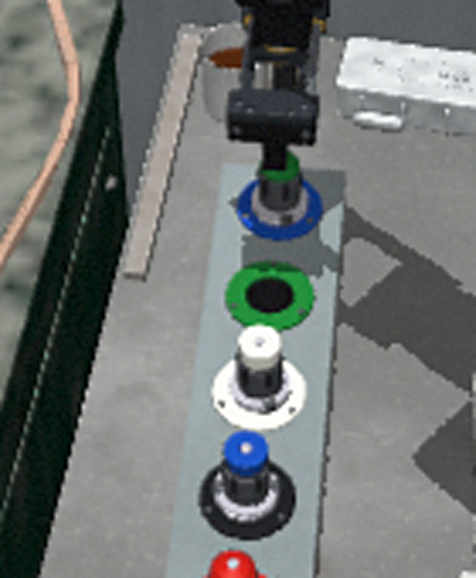

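Blue is parked in the spare pot (246,480), the green pot is empty (270,297), and the jaws are over the green arbor (280,180). The mug (225,80) is clear behind. I'll descend and grip.

Request:
step_arm([
  [0,0,0.03,0,0,0,-1],
  [0,0,0.08,0,0,0,-1],
  [0,0,0.14,0,0,0,-1],
  [0,0,0.2,0,0,0,-1],
  [0,0,0.25,0,0,0,-1],
  [0,0,0.28,0,0,0,-1],
  [0,0,0.295,0,0,0,-1],
  [0,0,0.295,0,0,0,-1],
])

```text
time_s: 32.78
position: [0.5762, -0.2594, 0.1156]
tcp_rot: [[-0.999, -0.053, -0.002], [-0.053, 0.999, 0.001], [0.002, 0.001, -1.0]]
force: [-0.1, -0.6, 0.3]
opening: 1.0
grasp_force: 0.0
```

Request:
step_arm([
  [0,0,0,0,0,0,-0.5],
  [0,0,0,0,0,0,0],
  [0,0,0,0,0,0,0.5],
  [0,0,0,0,0,0,1],
  [0,0,0,0,0,0,1],
  [0,0,0,0,0,0,1],
  [0,0,0,0,0,0,1],
  [0,0,0,0,0,0,1],
])

```text
time_s: 33.45
position: [0.5766, -0.2602, 0.1168]
tcp_rot: [[-0.999, -0.052, -0.0], [-0.052, 0.999, 0.001], [0.0, 0.001, -1.0]]
force: [-0.4, 3.2, 1.6]
opening: 0.476
grasp_force: 0.9
```

Request:
step_arm([
  [0,0,0,0,0,0,1],
  [0,0,0,0,0,0,1],
  [0,0,0,0,0,0,1],
])

```text
time_s: 33.7
position: [0.5765, -0.2598, 0.1168]
tcp_rot: [[-0.999, -0.052, -0.0], [-0.052, 0.999, 0.001], [0.0, 0.001, -1.0]]
force: [-0.1, 2.4, 2.3]
opening: 0.453
grasp_force: 30.0
```

Gripped. Move to the green pot (+110 mm).

Request:
step_arm([
  [0,0,-0.02,0,0,0,1],
  [0,0,-0.07,0,0,0,1],
  [0,0,-0.15,0,0,0,1],
  [0,0,-0.25,0,0,0,1],
  [0,0,-0.35,0,0,0,1],
  [0,0,-0.45,0,0,0,1],
  [0,0,-0.54,0,0,0,1],
  [0,0,-0.58,0,0,0,1],
])

```text
time_s: 34.37
position: [0.5776, -0.2615, 0.2944]
tcp_rot: [[-0.999, -0.052, 0.004], [-0.053, 0.999, -0.004], [-0.004, -0.004, -1.0]]
force: [1.5, -1.1, -4.7]
opening: 0.453
grasp_force: 30.0
```

Request:
step_arm([
  [0,0.02,0,0,0,0,1],
  [0,0.06,0,0,0,0,1],
  [0,0.13,0,0,0,0,1],
  [0,0.21,0,0,0,0,1],
  [0,0.29,0,0,0,0,1],
  [0,0.345,0,0,0,0,1],
  [0,0.367,0,0,0,0,1],
  [0,0.367,0,0,0,0,1],
])

```text
time_s: 35.03
position: [0.5699, -0.148, 0.2894]
tcp_rot: [[-0.998, -0.055, -0.003], [-0.055, 0.998, 0.001], [0.003, 0.002, -1.0]]
force: [-0.5, 0.3, -4.8]
opening: 0.456
grasp_force: 30.0
```

Request:
step_arm([
  [0,0,0,0,0,0,1],
  [0,0,0.03,0,0,0,1],
  [0,0,0.08,0,0,0,1],
  [0,0,0.15,0,0,0,1],
  [0,0,0.21,0,0,0,1],
  [0,0,0.25,0,0,0,1],
  [0,0,0.28,0,0,0,1],
  [0,0,0.28,0,0,0,1],
])

```text
time_s: 35.7
position: [0.5697, -0.151, 0.2041]
tcp_rot: [[-0.999, -0.051, -0.004], [-0.051, 0.999, 0.002], [0.004, 0.002, -1.0]]
force: [-0.2, 0.6, -5.9]
opening: 0.452
grasp_force: 30.0
```

Request:
step_arm([
  [0,0,0.01,0,0,0,1],
  [0,0,0.04,0,0,0,1],
  [0,0,0.08,0,0,0,1],
  [0,0,0.12,0,0,0,1],
  [0,0,0.16,0,0,0,1],
  [0,0,0.2,0,0,0,1],
  [0,0,0.23,0,0,0,1],
  [0,0,0.25,0,0,0,1],
])

```text
time_s: 36.37
position: [0.571, -0.1505, 0.131]
tcp_rot: [[-0.999, -0.052, -0.0], [-0.052, 0.999, -0.0], [0.0, -0.0, -1.0]]
force: [-0.6, 0.5, -4.6]
opening: 0.45
grasp_force: 30.0
```

Request:
step_arm([
  [0,0,0.015,0,0,0,1],
  [0,0,0.03,0,0,0,1],
  [0,0,0.04,0,0,0,1],
  [0,0,0.046,0,0,0,1],
  [0,0,0.049,0,0,0,1],
  [0,0,0.051,0,0,0,1],
  [0,0,0.052,0,0,0,1],
  [0,0,0.052,0,0,0,1],
])

```text
time_s: 37.03
position: [0.5711, -0.1505, 0.1169]
tcp_rot: [[-0.999, -0.052, 0.001], [-0.052, 0.999, -0.0], [-0.001, -0.0, -1.0]]
force: [-0.2, 0.0, -1.4]
opening: 0.454
grasp_force: 30.0
```

Request:
step_arm([
  [0,0,0.002,0,0,0,1],
  [0,0,0.003,0,0,0,1],
  [0,0,0.003,0,0,0,1],
  [0,0,0.003,0,0,0,1],
])

```text
time_s: 37.37
position: [0.5711, -0.1505, 0.1168]
tcp_rot: [[-0.999, -0.053, 0.001], [-0.053, 0.999, -0.0], [-0.001, -0.001, -1.0]]
force: [-2.0, 0.4, 5.3]
opening: 0.452
grasp_force: 30.0
```

The green arbor is seated. I'll release it and fetch the blue arbor from the spare pot (+220 mm).

Request:
step_arm([
  [0,0,0,0,0,0,0.0],
  [0,0,0,0,0,0,-0.4],
  [0,0,0,0,0,0,-0.8],
  [0,0,0,0,0,0,-1],
  [0,0,0,0,0,0,-1],
  [0,0,0,0,0,0,-1],
  [0,0,0,0,0,0,-1],
  [0,0,0,0,0,0,-1],
])

```text
time_s: 38.03
position: [0.5709, -0.1504, 0.1152]
tcp_rot: [[-0.999, -0.052, -0.0], [-0.052, 0.999, 0.0], [0.0, 0.0, -1.0]]
force: [0.0, 0.4, 0.6]
opening: 0.94
grasp_force: 0.0
```

Request:
step_arm([
  [0,0,-0.02,0,0,0,-1],
  [0,0,-0.07,0,0,0,-1],
  [0,0,-0.14,0,0,0,-1],
  [0,0,-0.21,0,0,0,-1],
  [0,0,-0.27,0,0,0,-1],
  [0,0,-0.3,0,0,0,-1],
  [0,0,-0.3,0,0,0,-1],
])

```text
time_s: 38.62
position: [0.5723, -0.151, 0.2079]
tcp_rot: [[-0.999, -0.053, 0.005], [-0.053, 0.999, -0.002], [-0.005, -0.003, -1.0]]
force: [-0.1, -0.2, 0.3]
opening: 1.001
grasp_force: 0.0
```

Request:
step_arm([
  [0,0.03,0,0,0,0,-1],
  [0,0.1,0,0,0,0,-1],
  [0,0.2,0,0,0,0,-1],
  [0,0.31,0,0,0,0,-1],
  [0,0.42,0,0,0,0,-1],
  [0,0.53,0,0,0,0,-1],
  [0,0.63,0,0,0,0,-1],
  [0,0.7,0,0,0,0,-1],
])

```text
time_s: 39.28
position: [0.5577, 0.0626, 0.2035]
tcp_rot: [[-0.999, -0.054, -0.004], [-0.054, 0.999, 0.001], [0.004, 0.002, -1.0]]
force: [-0.2, -0.1, 0.4]
opening: 0.996
grasp_force: 0.0
```

Request:
step_arm([
  [0,0.034,0,0,0,0,-1],
  [0,0.034,0,0,0,0,-1],
  [0,0.034,0,0,0,0,-1],
  [0,0.034,0,0,0,0,-1],
])

```text
time_s: 39.62
position: [0.5594, 0.0685, 0.2047]
tcp_rot: [[-0.999, -0.052, -0.001], [-0.052, 0.999, -0.001], [0.001, -0.0, -1.0]]
force: [0.3, 0.4, -0.3]
opening: 1.0
grasp_force: 0.0
```

Request:
step_arm([
  [0,0,0.03,0,0,0,-1],
  [0,0,0.08,0,0,0,-1],
  [0,0,0.14,0,0,0,-1],
  [0,0,0.2,0,0,0,-1],
  [0,0,0.25,0,0,0,-1],
  [0,0,0.28,0,0,0,-1],
  [0,0,0.295,0,0,0,-1],
  [0,0,0.295,0,0,0,-1],
])

```text
time_s: 40.28
position: [0.5589, 0.0687, 0.1156]
tcp_rot: [[-0.999, -0.051, -0.002], [-0.051, 0.999, 0.0], [0.002, 0.0, -1.0]]
force: [0.3, -0.6, 0.1]
opening: 0.999
grasp_force: 0.0
```

Request:
step_arm([
  [0,0,0,0,0,0,-0.5],
  [0,0,0,0,0,0,0],
  [0,0,0,0,0,0,0.5],
  [0,0,0,0,0,0,1],
  [0,0,0,0,0,0,1],
  [0,0,0,0,0,0,1],
  [0,0,0,0,0,0,1],
  [0,0,0,0,0,0,1],
])

```text
time_s: 40.95
position: [0.5594, 0.0695, 0.1169]
tcp_rot: [[-0.999, -0.053, 0.0], [-0.053, 0.999, -0.0], [-0.0, -0.0, -1.0]]
force: [-0.5, 0.4, -0.3]
opening: 0.477
grasp_force: 0.0
```

Request:
step_arm([
  [0,0,0,0,0,0,1],
  [0,0,0,0,0,0,1],
  [0,0,0,0,0,0,1],
])

```text
time_s: 41.2
position: [0.5594, 0.0694, 0.1169]
tcp_rot: [[-0.999, -0.053, 0.0], [-0.053, 0.999, -0.0], [-0.0, -0.0, -1.0]]
force: [0.5, -0.2, 1.1]
opening: 0.451
grasp_force: 30.0
```

Gripped. Lift, carry −330 mm over white and green to the blue pot, then lower.

Request:
step_arm([
  [0,0,-0.02,0,0,0,1],
  [0,0,-0.07,0,0,0,1],
  [0,0,-0.15,0,0,0,1],
  [0,0,-0.25,0,0,0,1],
  [0,0,-0.35,0,0,0,1],
  [0,0,-0.45,0,0,0,1],
  [0,0,-0.54,0,0,0,1],
  [0,0,-0.58,0,0,0,1],
])

```text
time_s: 41.87
position: [0.5601, 0.0696, 0.294]
tcp_rot: [[-0.999, -0.053, 0.004], [-0.053, 0.999, -0.0], [-0.004, -0.0, -1.0]]
force: [0.5, 0.8, -4.6]
opening: 0.449
grasp_force: 30.0
```

Request:
step_arm([
  [0,-0.03,0,0,0,0,1],
  [0,-0.1,0,0,0,0,1],
  [0,-0.2,0,0,0,0,1],
  [0,-0.31,0,0,0,0,1],
  [0,-0.42,0,0,0,0,1],
  [0,-0.53,0,0,0,0,1],
  [0,-0.64,0,0,0,0,1],
  [0,-0.74,0,0,0,0,1],
])

```text
time_s: 42.53
position: [0.5692, -0.1543, 0.288]
tcp_rot: [[-0.999, -0.052, -0.005], [-0.052, 0.999, 0.002], [0.005, 0.002, -1.0]]
force: [0.7, -0.3, -6.2]
opening: 0.451
grasp_force: 30.0
```

Request:
step_arm([
  [0,-0.09,0,0,0,0,1],
  [0,-0.17,0,0,0,0,1],
  [0,-0.25,0,0,0,0,1],
  [0,-0.32,0,0,0,0,1],
  [0,-0.36,0,0,0,0,1],
  [0,-0.36,0,0,0,0,1],
  [0,-0.36,0,0,0,0,1],
  [0,-0.36,0,0,0,0,1],
])

```text
time_s: 43.2
position: [0.5758, -0.2586, 0.2895]
tcp_rot: [[-0.999, -0.053, -0.003], [-0.053, 0.999, 0.003], [0.002, 0.003, -1.0]]
force: [0.3, 0.4, -5.2]
opening: 0.452
grasp_force: 30.0
```

Request:
step_arm([
  [0,0,0,0,0,0,1],
  [0,0,0.03,0,0,0,1],
  [0,0,0.08,0,0,0,1],
  [0,0,0.15,0,0,0,1],
  [0,0,0.21,0,0,0,1],
  [0,0,0.25,0,0,0,1],
  [0,0,0.28,0,0,0,1],
  [0,0,0.28,0,0,0,1],
])

```text
time_s: 43.87
position: [0.5755, -0.2585, 0.2041]
tcp_rot: [[-0.999, -0.053, -0.004], [-0.053, 0.999, 0.003], [0.004, 0.003, -1.0]]
force: [-0.8, -0.1, -5.8]
opening: 0.451
grasp_force: 30.0
```

Request:
step_arm([
  [0,0,0.01,0,0,0,1],
  [0,0,0.04,0,0,0,1],
  [0,0,0.08,0,0,0,1],
  [0,0,0.12,0,0,0,1],
  [0,0,0.16,0,0,0,1],
  [0,0,0.2,0,0,0,1],
  [0,0,0.23,0,0,0,1],
  [0,0,0.25,0,0,0,1],
])

```text
time_s: 44.53
position: [0.5759, -0.2596, 0.1297]
tcp_rot: [[-0.999, -0.052, -0.002], [-0.052, 0.999, 0.002], [0.002, 0.002, -1.0]]
force: [0.2, 0.7, -5.7]
opening: 0.451
grasp_force: 30.0
```

Request:
step_arm([
  [0,0,0.015,0,0,0,1],
  [0,0,0.03,0,0,0,1],
  [0,0,0.04,0,0,0,1],
  [0,0,0.046,0,0,0,1],
  [0,0,0.049,0,0,0,1],
  [0,0,0.051,0,0,0,1],
  [0,0,0.052,0,0,0,1],
  [0,0,0.052,0,0,0,1],
])

```text
time_s: 45.2
position: [0.5769, -0.2602, 0.1169]
tcp_rot: [[-0.999, -0.052, 0.001], [-0.052, 0.999, -0.0], [-0.001, -0.001, -1.0]]
force: [-1.7, -0.3, -2.5]
opening: 0.451
grasp_force: 30.0
```

Request:
step_arm([
  [0,0,0.002,0,0,0,1],
  [0,0,0.003,0,0,0,1],
  [0,0,0.003,0,0,0,1],
  [0,0,0.003,0,0,0,1],
])

```text
time_s: 45.53
position: [0.5769, -0.2602, 0.1168]
tcp_rot: [[-0.999, -0.053, 0.001], [-0.053, 0.999, -0.001], [-0.001, -0.001, -1.0]]
force: [-2.7, 1.0, 5.6]
opening: 0.453
grasp_force: 30.0
```

The blue arbor is seated. I'll release it, rise clear, back off toward the base and check.

Request:
step_arm([
  [0,0,0,0,0,0,0.0],
  [0,0,0,0,0,0,-0.4],
  [0,0,0,0,0,0,-0.8],
  [0,0,0,0,0,0,-1],
  [0,0,0,0,0,0,-1],
  [0,0,0,0,0,0,-1],
  [0,0,0,0,0,0,-1],
  [0,0,0,0,0,0,-1],
])

```text
time_s: 46.2
position: [0.5767, -0.2601, 0.1152]
tcp_rot: [[-0.999, -0.052, -0.0], [-0.052, 0.999, 0.0], [0.0, 0.0, -1.0]]
force: [-0.2, 0.5, 0.6]
opening: 0.941
grasp_force: 0.0
```

Request:
step_arm([
  [0,0,-0.02,0,0,0,-1],
  [0,0,-0.07,0,0,0,-1],
  [0,0,-0.15,0,0,0,-1],
  [0,0,-0.25,0,0,0,-1],
  [0,0,-0.35,0,0,0,-1],
  [0,0,-0.44,0,0,0,-1],
  [0,0,-0.5,0,0,0,-1],
  [0,0,-0.5,0,0,0,-1],
])

```text
time_s: 46.87
position: [0.579, -0.2615, 0.2709]
tcp_rot: [[-0.999, -0.053, 0.009], [-0.053, 0.999, -0.006], [-0.008, -0.006, -1.0]]
force: [0.5, -0.1, 0.4]
opening: 0.998
grasp_force: 0.0
```

Request:
step_arm([
  [0.03,0,0,0,0,0,-1],
  [0.09,0,0,0,0,0,-1],
  [0.17,0,0,0,0,0,-1],
  [0.25,0,0,0,0,0,-1],
  [0.32,0,0,0,0,0,-1],
  [0.36,0,0,0,0,0,-1],
  [0.36,0,0,0,0,0,-1],
  [0.36,0,0,0,0,0,-1],
])

```text
time_s: 47.53
position: [0.4684, -0.2657, 0.2646]
tcp_rot: [[-0.999, -0.051, -0.0], [-0.051, 0.999, 0.001], [0.0, 0.001, -1.0]]
force: [0.3, -0.9, 0.3]
opening: 0.999
grasp_force: 0.0
```

```bash
python3 - <<'E'
from h import *
s=read_state();a=capture("scene");print(s["position"],s["force"])
cv2.imwrite("pics/end.png",cv2.resize(a["image"][100:320,190:380,::-1],None,fx=2.7,fy=2.7,interpolation=cv2.INTER_CUBIC))
E
```

```text
[ 0.46841362 -0.26571546  0.26464174] [ 0.32448371 -0.86278702  0.27799817]
```

View pics/end.png

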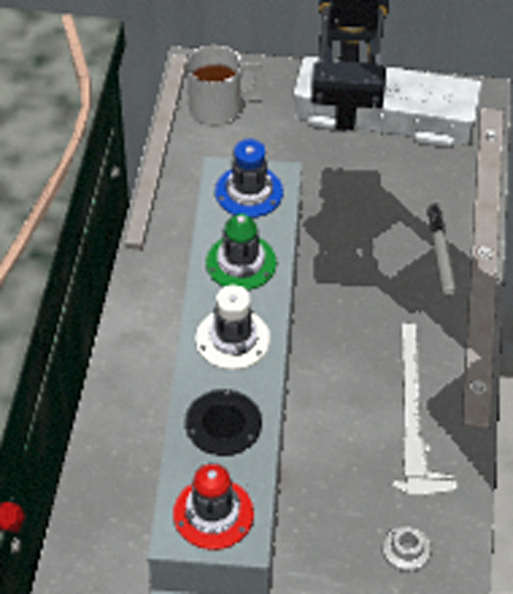

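All four arbors stand upright in their own pots: blue (249,175), green (241,245), white (234,320) and red (212,495). The spare pot is empty (224,422), the mug is untouched (215,85), and the gripper is clear of everything.

```bash
python3 -c "
from rig import *
print(hand_in())"
```

```text
the job is handed in; nothing more can be done
None
```

The job is handed in at about 47 s of the 115 s allowed: all four arbors are upright and seated in the pots matching their stones, the spare pot is empty, and the mug is where it was.

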